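# Pack the chuck jaws and lock the accessory box

### The arm

A 6-joint arm with a two-finger parallel gripper is mounted at the origin on the work surface. World frame = base frame: x ahead of the robot, y to its left, z up, the work surface at z = 0. Lengths are in mm, angles in degrees, forces in N, time in s.
With the tool pointing down it reaches from about 300 to 850 mm from the base axis. Payload 4.2 kg.
Tool frame: the origin (TCP) lies at the centre of the arm's flange, where the gripper is bolted on; the fingertips stand 191 mm ahead of it and the grasp point (between the pads) lies 172 mm ahead of it; y points along the fingers, x is the direction in which the jaws open and shut, and the axes are right-handed (so a half turn about y gives the same grasp; the last joint's range is limited). The gripper opens to 91 mm and grips with 3 to 60 N. Pads are 32 mm wide; open, the fingers measure 118 mm over their backs; the gripper's body (76 mm by 178 mm) begins 60 mm behind the grasp point.
Start: joints at [-67.38, 18.312, 89.639, -0, 72.044, -1.146], TCP at [231.727, -526.237, 404.776] pointing down, gripper open.
Joint ranges: [-177.97, 177.97], [-48.28, 115.42], [12.27, 149.76], [-77.06, 257.06], [2.81, 150.46], [-146.56, 146.56]. Speed limits (degrees/s): [147.25, 147.25, 180, 180, 180, 180].

### API

Orientations are given as [roll, pitch, yaw] about the fixed x, y, z axes, in that order (R = Rz(yaw) Ry(pitch) Rx(roll)).
In Python, from workcell import env gives the robot as it stands.
- The arm moves only by the tool carry_out, never from a script. Its argument "increments" is a list of rows, each a list of 3 entries, a list of its own where there are three numbers: the turn, a rotation vector about the tool's x, y, z in rad, then the shift along the tool's x, y, z in mm, then the closure, from 0 (fully open) to 1 (shut). In form: [[[wx, wy, wz], [dx, dy, dz], claw], ...]. A call has 1 to 10 rows; each row is the pose to reach, as a shift and turn from the pose commanded when the call began, along the tool's axes at that moment; what a row does not reach only later rows make up. A row lasts 1/12 s, in which the tool goes at most 41.7 mm and 7.16 degrees, less where a joint would pass 70% of its speed; a pose out of reach is approached as far as the arm can. A call with a gripper value outside its range is refused whole. The fingers move at their own pace and stop on an object; "force" is the grip in N (left out, the last holds). Time passes only in rows, so rows that repeat a pose let the fingers close. It gives the time, the measured TCP pose, the force and the opening at its end, in the units of the state.
- env.state(): the state, without advancing time (a new reading comes with each control period).
- env.grab_frame(name): name is "side" or "top" or "wrist"; returns a dict with "frame" (420x560x3 uint8, blue, green, red), "z_map" (420x560 float32, mm along the optical axis (not along the pixel's ray), 0 where there is no reading), "camera_matrix" (3x3 intrinsics, pixels), "k1" (the pictures are not rectified: a ray, as slopes to the right and down, at radius r is drawn at 1 + k1 r^2 times it, then the intrinsics apply), "rvec" (rotation vector, rad) and "tvec" (3), from world to camera coordinates, as OpenCV has them; the wrist camera has in their place "hand_eye" (4x4, takes a point from camera to tool coordinates, whose origin is the TCP and whose axes are the tool frame's). Camera axes: x right, y down, z forward; pixel columns grow to the right and rows downward; lengths in mm; the calibration is good to about 2 mm. A picture is of the moment at which its call begins: read the wrist's pose just before it.
- env.job_done(): hands the job in, once; it reports no verdict.
The state is a dict: "time_s": time; "qpos": joint angles; "qvel": joint speeds; "effort": joint torques, N m; "ee_pos": TCP position; "ee_rot": TCP orientation; "force": force on the tool from outside, world axes, zero at the start; "torque": the same for the moment, N m; "gripper_width": finger opening in mm.
Only numpy, scipy, OpenCV 4.12 (cv2) and the standard library are available. Lean on these libraries where they do the work, as an engineer would, in place of code of your own. Each camera call takes 0.05 s, during which the arm holds its last target. There are 200 camera calls.

### The job

Put the accessory box away for the day: take the wooden packing block out of the green box and leave it in the yellow scrap tray, and lay every steel chuck jaw from the bench inside the box compartment. Then push the hinged cover down until it clicks shut flat on its ball catch, and lock both red quarter-turn studs by pushing each one in and, keeping it pushed, turning it clockwise until it stays in; do not wrench it round by force. Leave the glass mug and the bottle standing where they are.

Things in the scene. Friction and masses are not known exactly. Their poses are not given: they have to be found in the camera images.
- case_in (a point): Centre of the compartment's inner floor in the green steel accessory box, which is fixed to the bench. Axes are the box's: z up, y towards the cover's hinge, x along the hinge. The compartment is 190 (x) by 150 (y) mm inside and 50 deep (rim 50 above this point, 55 above the bench), walls 6 mm. On the -y side of the compartment the box goes on as a 50 mm wide closed latch strip of the same height, outer face at y = -125 mm. No other mouth or hole matters.
- cover_hinge (a point): Middle of the cover's hinge axis, fixed on the box at its +y wall, level with the rim. Axes as the box: x runs along the hinge axis.
- cover_edge (a point): Middle of the free edge of the grey hinged cover, on its outer face. The cover is a plate 208 (along the hinge) by 210 by 6 mm, 0.5 kg; this point is 206 mm from the hinge axis. Moves with the cover; at shut its axes are the box's (z is always the outer normal, y points to the hinge). The middle 100 mm of the edge, between the studs, is free for pushing.
- cover (a joint): Angle of the cover, rad: 0 shut flat, 1.57 upright, 2.15 leaning fully back to the +y side of the box. It starts leaning back at 1.85 to 2.1. A stiff hinge (0.6 N m friction) holds it where it is left. The last bit needs a firm push: near 0.06 rad the cover's nose meets the sprung ball of the catch, about 10 to 15 N down on the free edge takes it past, and it then sits at 0 (under 0.02) and stays.
- stud1_bar (a point): Centre of the red grip bar of quarter-turn stud 1, on the outer face of the cover 26 mm from the free edge and 70 mm to the +x side of its middle. The bar is 36 long (its own x), 12 thick (its own y) and 24 high; with the cover shut it stands 8 to 32 mm above the cover's outer face, this point being 20 above it, on a 14 mm round stem. z is the turning axis, outward. Moves in and turns with the stud.
- stud2_bar (a point): The same for stud 2, 70 mm to the -x side of the middle of the free edge.
- stud1 (a joint): Turn of stud 1, rad, clockwise seen from outside (above): 0 unlocked, bar along the hinge line; 1.5 the end stop. With the cover shut a bayonet pin stops it at about 0.2 rad unless it is pushed in by at least 6.5 mm and kept in while turning (do not wrench it round); past about 1.3 rad, when let go, it springs back only to about 4 mm in and is locked. Let go half-way, it may come back out.
- stud2 (a joint): The same for stud 2.
- stud1_push (a joint): How far stud 1 is pushed in, m: 0 out, at most 0.0095. Spring: 5 N at first, 14 N fully in. Released unlocked it springs back to 0; locked it stays at about 0.004.
- stud2_push (a joint): The same for stud 2.
- block_mid (a point): Centre of the wooden packing block, 60 (x) by 32 (y) by 30 (z) mm, 50 g, which starts in the compartment.
- tray_in (a point): Centre of the inner floor of the yellow scrap tray, 162 by 142 mm inside, 45 mm high outside, walls 4 mm. It is fixed.
- mug: A clear glass mug, 80 mm across, 95 high, handle to its +y; origin under its centre. A bystander.
- bottle: A clear bottle with green label and blue cap, 68 mm across, 210 high; origin under its centre. A bystander.
- jaw1_mid (a point): A stepped steel chuck jaw, 50 (x) by 24 (y) by 26 (z) mm, about 0.19 kg: a 14 mm high base with a 26 mm long, 12 mm high step towards its -x end. This point is the centre of its 50 x 24 x 26 outline (13 above its underside). Two to four jaws are present; the absent ones read None. They start lying base down on the bench.
- jaw2_mid (a point): Another such jaw, as jaw1_mid. May be absent.
- jaw3_mid (a point): Another such jaw, as jaw1_mid. May be absent.
- jaw4_mid (a point): Another such jaw, as jaw1_mid. May be absent.
Mind the look-alikes: they are no part of the job. What is shaped like the part that bears jaw1_mid but orange or turquoise is not meant.

How it is judged:
By the outcome, as a careful person would: the job done as asked, in the order asked, and still so for the second after the job is handed in, with the robot touching nothing.
Of jaw1, jaw2, jaw3, jaw4 only 2 to 4 are there at a start; the rules pass over those that are not, and their reading is None.
At some moment in a run one of jaw1, jaw2, jaw3, jaw4, block may be knocked a few centimetres aside while the robot is not near it.
Once in a run the grip may slacken for a moment while it holds something.
It also fails if it takes over 210 s, if anything falls off the work surface, if the arm or the gripper's body presses on something with over 40 N, if the wrist force passes 120 N, or if a joint passes its speed limit or range.

## Working session

There is one attempt and no reset: what is moved stays moved. The work goes in short steps, Python scripts to look and compute and a tool call to move; the robot and the scene stay as the last step left them, time stands still between calls to the robot, and variables do not carry over. Pictures are saved under pics/ and viewed, about 12 in all and at most 16, crops included, and the job is handed in when it is done.

Besides the shell and the picture viewer there is one more tool, called after ">>>" as name([rows], argument=value, ...), one row to a line, values as JSON. carry_out: Moves the arm, as the interface text tells. Its arguments: {"type":"object","properties":{"increments":{"type":"array","items":{"type":"array"}},"force":{"type":"number"}},"required":["increments"]}

```bash
ls; mkdir -p pics
cat > h.py <<'E'
import numpy as np, cv2
from scipy.spatial.transform import Rotation as R
from workcell import env
def grab(n,save=None):
    s=env.state(); f=env.grab_frame(n); f['s']=s
    if save: cv2.imwrite('pics/'+save,f['frame'])
    return f
def toolT(s):
    T=np.eye(4); T[:3,:3]=R.from_euler('xyz',s['ee_rot'],degrees=True).as_matrix(); T[:3,3]=s['ee_pos']; return T
def cam2w(f):
    if 'hand_eye' in f: return toolT(f['s'])@np.array(f['hand_eye'])
    T=np.eye(4); T[:3,:3]=cv2.Rodrigues(np.array(f['rvec'],float))[0]; T[:3,3]=np.ravel(f['tvec']); return np.linalg.inv(T)
def cloud(f):
    K=np.array(f['camera_matrix']);k=f['k1'];z=f['z_map'];h,w=z.shape
    v,u=np.mgrid[:h,:w].astype(float)
    x=(u-K[0,2])/K[0,0];y=(v-K[1,2])/K[1,1];rd=np.hypot(x,y);r=rd.copy()
    for _ in range(8): r=rd/(1+k*r*r)
    sc=np.where(rd>0,r/np.maximum(rd,1e-9),1); P=np.stack([x*sc*z,y*sc*z,z],-1)
    T=cam2w(f); W=P@T[:3,:3].T+T[:3,3]; W[z<=0]=np.nan; return W
def proj(f,p):
    T=np.linalg.inv(cam2w(f)); c=T[:3,:3]@np.array(p,float)+T[:3,3]; K=np.array(f['camera_matrix'])
    s=c[:2]/c[2]; s=s*(1+f['k1']*(s@s)); return K[:2,:2]@s+K[:2,2]
E
python3 - <<'E'
from h import *
s=env.state(); print(s)
for n in('top','side'):
    f=grab(n,n+'0.png'); W=cloud(f); np.save(n+'0.npy',W); print(n,f['k1'],cam2w(f)[:3,3].round(),np.isnan(W[...,0]).mean())
E
```

```text
pics
{'time_s': 0.0, 'qpos': array([-6.73779864e+01,  1.83494922e+01,  8.97075944e+01, -3.91527262e-04,
        7.20433084e+01, -1.14698647e+00]), 'qvel': array([0.01300839, 0.02564196, 0.01765493, 0.0589815 , 0.0322766 ,
       0.0346193 ]), 'effort': array([ 2.06383957e-03, -4.12465417e+01, -2.31970632e+01,  7.27993716e-02,
        4.54833987e-02, -1.42139929e-04]), 'ee_pos': array([ 231.67388093, -526.06372782,  403.93347952]), 'ee_rot': array([-89.99836253,   0.10038227, -66.23087747]), 'force': array([-0.5829763 , -1.42088637,  0.02614825]), 'torque': array([ 0.0203374 , -0.04573157,  0.01807716]), 'gripper_width': 90.99208049934262}
top -0.008124282563130466 [ 372.    7. 1353.] 0.004285714285714286
side -0.17035008647404332 [ 613. -824. 1086.] 0.003937074829931973
```

View pics/top0.png

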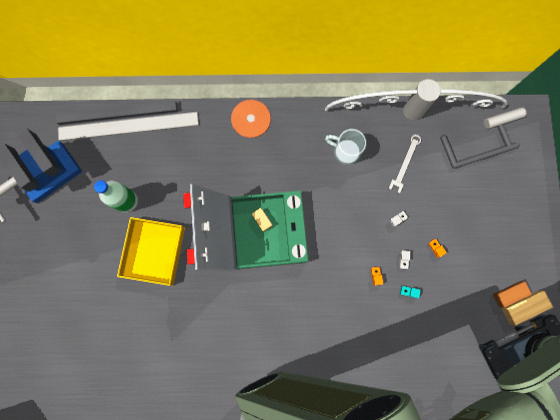

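View pics/side0.png

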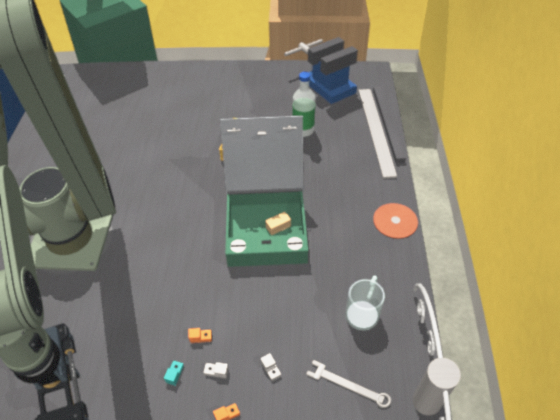

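```bash
cat > seg.py <<'E'
from h import *
def jaws(img,W,zmin=4,zmax=45):
    b,g,r=[img[...,i].astype(int) for i in range(3)]
    hsv=cv2.cvtColor(img,cv2.COLOR_BGR2HSV)
    m=((hsv[...,1]<50)&(hsv[...,2]>110)&(W[...,2]>zmin)&(W[...,2]<zmax)).astype(np.uint8)
    return m
def rect(P): 
    (c,s,a)=cv2.minAreaRect(P[:,:2].astype(np.float32)); return np.round(c,1),np.round(s,1),round(a,1)
E
python3 - <<'E'
from seg import *
for n in('top','side'):
    img=cv2.imread(f'pics/{n}0.png');W=np.load(n+'0.npy')
    if n=='top':
        for nm,(u,v) in dict(bench=(330,330),rimfront=(303,235),rimL=(270,194),rimR=(270,265),floor=(250,250),strip=(294,228),block=(262,219),trayfl=(150,250),coverTop=(192,226),coverlow=(228,226),jawA=(399,218),jawB=(405,259),bottle=(117,195),mug=(349,146),studw=(293,201),studw2=(299,252),red1=(187,200),red2=(191,256)).items(): print(nm,W[v,u].round(1))
    m=jaws(img,W); k,l,st,c=cv2.connectedComponentsWithStats(m)
    for i in range(1,k):
        if st[i,4]>25: P=W[l==i]; print(n,c[i].round(),st[i,4],rect(P),P[:,2].max().round(1))
    hsv=cv2.cvtColor(img,cv2.COLOR_BGR2HSV)
    for nm,lo,hi,z0,z1 in(('green',(60,100,30),(85,255,255),48,62),('wood',(8,50,120),(25,190,255),20,50),('tray',(22,150,120),(32,255,255),38,60),('red',(0,200,80),(4,255,255),60,400)):
        M=(cv2.inRange(hsv,lo,hi)>0)&(W[...,2]>z0)&(W[...,2]<z1)&(W[...,0]<650)
        k,l,st,c=cv2.connectedComponentsWithStats(M.astype(np.uint8))
        for i in range(1,k):
            if st[i,4]>20: P=W[l==i]; print(n,nm,c[i].round(),st[i,4],rect(P),P.mean(0).round(1),P[:,2].min().round(),P[:,2].max().round())
E
```

```text
bench [ 247.1 -140.8    0.5]
rimfront [513.  -68.1  55. ]
rimL [632.2  22.9  54. ]
rimR [430.8  25.7  58.8]
floor [4.779e+02 8.410e+01 1.000e-01]
strip [533.3 -43.3  54.2]
block [563.8  47.2  31.4]
trayfl [483.  374.    1.3]
coverTop [518.4 208.4 247.6]
coverlow [539.4 140.1  76. ]
jawA [ 561.1 -350.5   22.5]
jawB [ 441.9 -358.7   29.3]
bottle [617.8 425.8 146. ]
mug [ 786.5 -217.5    2.5]
studw [610.4 -42.2  56. ]
studw2 [465.5 -55.7  55. ]
red1 [587.5 226.9 218.4]
red2 [448.3 214.  224.8]
top [155. 108.] 90 (array([910.5, 360.7]), array([19.3, 79.4]), 2.0) 25.6
top [408. 113.] 97 (array([ 882.8, -398.2]), array([47.7, 14.6]), 36.8) 44.9
top [505. 120.] 480 (array([ 828.6, -702.8]), array([111. , 125.6]), 13.8) 39.7
top [127. 126.] 1588 (array([859.4, 449.1]), array([ 46.6, 420. ]), 5.7) 16.4
top [405. 164.] 305 (array([ 731.6, -385.2]), array([ 35.7, 191.7]), 64.7) 16.8
top [351. 145.] 234 (array([ 781.5, -218. ]), array([61. , 46.2]), 35.2) 44.9
top [450. 153.] 76 (array([ 759.3, -513.9]), array([94.5, 23.5]), 29.8) 28.5
top [339. 155.] 137 (array([ 758.3, -181.7]), array([100.9, 
[... 1711 characters left out ...]
side [216. 369.] 284 (array([ 442.5, -360.4]), array([35. , 50.4]), 86.3) 32.5
side [423. 405.] 226 (array([ 884.5, -438.2]), array([24.6, 61.9]), 46.5) 44.9
side green [307. 122.] 24 (array([640.1, 415. ]), array([20.6,  7.1]), 21.4) [639.3 414.4  55. ] 49.0 62.0
side wood [220. 150.] 31 (array([383.1, 310.7]), array([ 8.9, 32.9]), 10.3) [384.6 306.3  35. ] 20.0 46.0
side wood [278. 221.] 283 (array([563.8,  45.5]), array([63. , 35.4]), 32.3) [563.9  41.9  32.9] 20.0 41.0
side wood [194. 333.] 123 (array([ 385. , -283.6]), array([25.7, 25.8]), 6.6) [ 385.5 -283.9   25. ] 20.0 29.0
side wood [221. 413.] 149 (array([ 464.4, -466.9]), array([26.6, 25.5]), 30.7) [ 465.1 -466.6   25.8] 20.0 31.0
```

```bash
cat >> h.py <<'E'
def go(p,yaw,cmd=None,s=None):
    """rows values for a vertical tool: grasp point p (world), yaw of jaw axis; from commanded TCP cmd (pos,rot) or state"""
    s=s or env.state(); T=toolT(s) 
    if cmd is not None: T[:3,3]=cmd
    G=np.eye(4); G[:3,:3]=R.from_euler('xyz',[-90,0,yaw],degrees=True).as_matrix(); G[:3,3]=np.array(p,float)+[0,0,172]
    D=np.linalg.inv(T)@G; w=R.from_matrix(D[:3,:3]).as_rotvec()
    n=max(np.linalg.norm(D[:3,3])/41.7,np.degrees(np.linalg.norm(w))/7.16)
    print('w',w.round(4).tolist(),'d',D[:3,3].round(1).tolist(),'rows>=',round(n,1))
E
python3 - <<'E'
from h import *
f=grab('wrist','w0.png'); print(np.round(f['hand_eye'],3),f['camera_matrix'],f['k1'])
# box rim fit
W=np.load('top0.npy');img=cv2.imread('pics/top0.png');hsv=cv2.cvtColor(img,cv2.COLOR_BGR2HSV)
M=(cv2.inRange(hsv,(60,100,30),(85,255,255))>0)&(abs(W[...,2]-54.5)<5)&(W[...,1]<150)
P=W[M]; a=np.radians(4); u=np.array([np.cos(a),np.sin(a)]);v=np.array([-np.sin(a),np.cos(a)])
X=P[:,:2]@u;Y=P[:,:2]@v
print(np.percentile(X,[0,1,2,98,99,100]),np.percentile(Y,[0,1,2,98,99,100]))
go([560,50,230],-85)
E
```

```text
[[ 1.0000e+00  1.0000e-03  0.0000e+00 -1.1700e-01]
 [-0.0000e+00 -2.8100e-01  9.6000e-01  2.0674e+01]
 [ 1.0000e-03 -9.6000e-01 -2.8100e-01  8.0130e+01]
 [ 0.0000e+00  0.0000e+00  0.0000e+00  1.0000e+00]] [[317.14801157   0.         279.17584592]
 [  0.         317.14801157 211.51922595]
 [  0.           0.           1.        ]] -0.069072891430587
[431.13760586 432.12725549 432.70394934 632.55020735 632.9776934
 634.23356172] [-108.63517656 -107.72821914 -107.34216228   75.77727739   81.60680786
   87.73693784]
w [0.0002, 0.3275, -0.0013] d [-394.9, 2.7, 532.7] rows>= 15.9
```

>>> carry_out([
  [[0,0.3275,0],[-395,0,533],0],
  [[0,0.3275,0],[-395,0,533],0],
  [[0,0.3275,0],[-395,0,533],0],
  [[0,0.3275,0],[-395,0,533],0],
  [[0,0.3275,0],[-395,0,533],0],
  [[0,0.3275,0],[-395,0,533],0],
  [[0,0.3275,0],[-395,0,533],0],
  [[0,0.3275,0],[-395,0,533],0],
  [[0,0.3275,0],[-395,0,533],0],
  [[0,0.3275,0],[-395,0,533],0],
])

```text
time_s: 0.98
ee_pos: [437.6, -163.9, 404.8]
ee_rot: [-90.0, -0.0, -85.0]
force: [-0.2, -0.2, 0.6]
gripper_width: 91.5
```

```bash
python3 -c "
from h import *
print(env.state()['ee_pos'],env.state()['ee_rot']);go([560,50,230],-85)"
```

```text
[ 437.6235343  -163.89096438  404.75191184] [-8.99988892e+01 -9.66683941e-03 -8.50032264e+01]
w [-0.0, -0.0001, 0.0002] d [-202.4, 2.7, 140.5] rows>= 5.9
```

>>> carry_out([
  [[0,0,0],[-202,0,140],0],
  [[0,0,0],[-202,0,140],0],
  [[0,0,0],[-202,0,140],0],
  [[0,0,0],[-202,0,140],0],
  [[0,0,0],[-202,0,140],0],
  [[0,0,0],[-202,0,140],0],
  [[0,0,0],[-202,0,140],0],
  [[0,0,0],[-202,0,140],0],
  [[0,0,0],[-202,0,140],0],
  [[0,0,0],[-202,0,140],0],
])

```text
time_s: 1.82
ee_pos: [558.5, 46.6, 404.6]
ee_rot: [-90.1, -0.0, -85.1]
force: [0.1, -0.5, -0.1]
gripper_width: 91.0
```

```bash
cat >> seg.py <<'E'
def blob(f,lo,hi,z0,z1,W=None,minn=60):
    W=cloud(f) if W is None else W
    hsv=cv2.cvtColor(f['frame'],cv2.COLOR_BGR2HSV)
    M=(cv2.inRange(hsv,lo,hi)>0)&(W[...,2]>z0)&(W[...,2]<z1)
    k,l,st,c=cv2.connectedComponentsWithStats(M.astype(np.uint8))
    for i in range(1,k):
        if st[i,4]>minn: P=W[l==i]; print(c[i].round(),st[i,4],*rect(P),'z',np.percentile(P[:,2],[2,50,98]).round(1))
def boxfit(f,a,z0=47,z1=62):
    W=cloud(f);hsv=cv2.cvtColor(f['frame'],cv2.COLOR_BGR2HSV)
    M=(cv2.inRange(hsv,(60,100,30),(85,255,255))>0)&(W[...,2]>z0)&(W[...,2]<z1)
    P=W[M]; a=np.radians(a); u=np.array([np.cos(a),np.sin(a)]);v=np.array([-np.sin(a),np.cos(a)])
    X=P[:,:2]@u;Y=P[:,:2]@v
    print('box',len(P),rect(P),np.percentile(X,[.3,1,2,98,99,99.7]).round(1),np.percentile(Y,[.3,1,2,98,99,99.7]).round(1),'z',np.median(P[:,2]))
E
python3 - <<'E'
from seg import *
f=grab('wrist','w1.png');print(f['s']['ee_pos'],f['s']['ee_rot'])
blob(f,(8,50,90),(25,200,255),20,50); boxfit(f,4)
E
```

```text
[558.51902139  46.57107694 404.60648331] [-9.00516742e+01 -2.70118914e-02 -8.50628164e+01]
[274. 173.] 209 [565.8  49.2] [58.7 32. ] 32.3 z [21.4 33.3 35.3]
[270. 191.] 179 [558.6  58.7] [23.4 14. ] 9.0 z [32.5 34.3 35.9]Traceback (most recent call last):
  File "<stdin>", line 3, in <module>
  File "seg.py", line 21, in boxfit
    print('box',len(P),rect(P),np.percentile(X,[.3,1,2,98,99,99.7]).round(1),np.percentile(Y,[.3,1,2,98,99,99.7]).round(1),'z',np.median(P[:,2]))
                               ~~~~~~~~~~~~~^^^^^^^^^^^^^^^^^^^^^^^
    return _quantile_unchecked(
        a, q, axis, out, overwrite_input, method, keepdims, weights)
    return _ureduce(a,
                    func=_quantile_ureduce_func,
    ...<5 lines>...
                    overwrite_input=overwrite_input,
                    method=method)
    r = func(a, **kwargs)
    result = _quantile(arr,
                       quantiles=q,
    ...<2 lines>...
                       out=out,
                       weights=wgt)
    slices_having_nans = np.isnan(arr[-1, ...])
                                  ~~~^^^^^^^^^
IndexError: index -1 is out of bounds for axis 0 with size 0
```

View pics/w1.png

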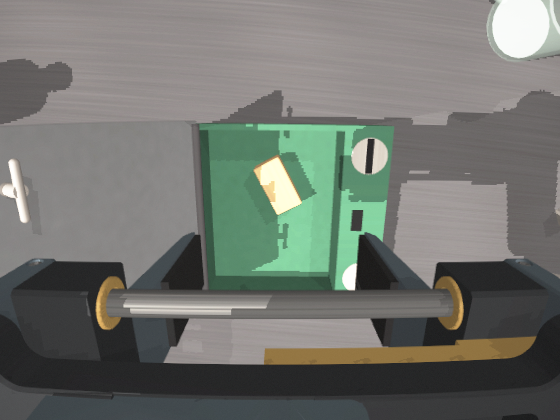

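Run:
```python
from seg import *
f=grab('wrist');W=cloud(f)
M=np.zeros((420,560),bool);M[150:222,245:312]=1
P=W[M&(W[...,2]>25)&(W[...,2]<42)];print(len(P),rect(P),np.percentile(P[:,2],[2,50,98]))
hsv=cv2.cvtColor(f['frame'],cv2.COLOR_BGR2HSV)
G=(cv2.inRange(hsv,(50,40,30),(90,255,255))>0)
P=W[G&(abs(W[...,2]-55)<5)];print(len(P),np.median(P[:,2]))
# strip pixel check
for u,v in((385,200),(391,140),(388,240),(345,150),(205,200),(270,130),(300,260)): print((u,v),hsv[v,u],W[v,u].round(1))
```

```text
1504 (array([565.3,  48.9]), array([59.8, 32.2]), 32.2) [31.15954186 34.17026113 35.74182491]
5639 54.234735902793204
(385, 200) [ 72  94 203] [564.6 -68.   53.6]
(391, 140) [ 72  94 139] [628.2 -63.3  53.1]
(388, 240) [  0   7 107] [ 4.996e+02 -1.016e+02 -3.000e-01]
(345, 150) [ 72  94 209] [613.7 -16.7  55.1]
(205, 200) [71 86 89] [542.9 129.8  35.7]
(270, 130) [ 71  93 170] [625.1  63.    3.9]
(300, 260) [ 71  91 210] [463.6  10.9   3.8]
```

Run:
```python
from h import *
print(env.state()['ee_pos'],env.state()['ee_rot'])
go([565.3,48.9,130],-57.8)
```

```text
[558.56118115  46.31175019 404.909232  ] [-9.00056593e+01 -1.72274284e-02 -8.51008171e+01]
w [0.0002, -0.4765, 0.0003] d [-2.0, 102.9, 6.9] rows>= 3.8
```

>>> carry_out([
  [[0,-0.4765,0],[-2,103,7],0.34],
  [[0,-0.4765,0],[-2,103,7],0.34],
  [[0,-0.4765,0],[-2,103,7],0.34],
  [[0,-0.4765,0],[-2,103,7],0.34],
  [[0,-0.4765,0],[-2,103,7],0.34],
  [[0,-0.4765,0],[-2,103,7],0.34],
  [[0,-0.4765,0],[-2,103,7],0.34],
  [[0,-0.4765,0],[-2,103,7],0.34],
])

```text
time_s: 2.58
ee_pos: [566.1, 49.8, 303.0]
ee_rot: [-89.9, -0.1, -57.8]
force: [0.3, 0.3, 0.3]
gripper_width: 60.3
```

Run:
```python
from seg import *
s=env.state();print(s['ee_pos'],s['ee_rot'],s['gripper_width'])
f=grab('wrist','w2.png');W=cloud(f)
P=W[(W[...,2]>25)&(W[...,2]<42)&(np.hypot(W[...,0]-565,W[...,1]-49)<38)];print(len(P),rect(P))
go([565.3,48.9,29],-57.8,s=s)
```

```text
[566.08121738  49.80514282 302.97998435] [-8.98746357e+01 -7.32013069e-02 -5.78132964e+01] 60.27657769659169
2715 (array([565.2,  49. ]), array([60.2, 32.1]), 32.1)
w [-0.0022, -0.0002, 0.0013] d [0.2, 102.0, -1.4] rows>= 2.4
```

Block confirmed. Descend, close, lift, in one batch.

>>> carry_out([
  [[0,0,0],[0,40,-1],0.34],
  [[0,0,0],[0,70,-1],0.34],
  [[0,0,0],[0,90,-1],0.34],
  [[0,0,0],[0,102,-1],0.34],
  [[0,0,0],[0,102,-1],0.34],
  [[0,0,0],[0,102,-1],0.9],
  [[0,0,0],[0,102,-1],0.9],
  [[0,0,0],[0,102,-1],0.9],
  [[0,0,0],[0,102,-1],0.9],
  [[0,0,0],[0,102,-1],0.9],
], force=30)

```text
time_s: 3.47
ee_pos: [565.3, 49.6, 200.8]
ee_rot: [-89.9, -0.1, -57.7]
force: [-0.3, -0.4, 4.2]
gripper_width: 31.9
```

>>> carry_out([
  [[0,0,0],[0,0,0],0.9],
  [[0,0,0],[0,0,0],0.9],
  [[0,0,0],[0,-30,0],0.9],
  [[0,0,0],[0,-60,0],0.9],
  [[0,0,0],[0,-100,0],0.9],
  [[0,0,0],[0,-140,0],0.9],
  [[0,0,0],[0,-180,0],0.9],
  [[0,0,0],[0,-220,0],0.9],
  [[0,0,0],[0,-260,0],0.9],
  [[0,0,0],[0,-281,0],0.9],
])

```text
time_s: 4.3
ee_pos: [564.8, 49.6, 486.0]
ee_rot: [-89.6, -0.2, -57.7]
force: [1.2, -0.5, -0.5]
gripper_width: 31.8
```

Run:
```python
from seg import *
s=env.state();print(s['ee_pos'],s['ee_rot'],s['gripper_width'])
go([477,364,310],-70,s=s)
```

```text
[564.77569089  49.60954667 486.04363413] [-89.61624558  -0.20879943 -57.69928996] 31.8203737163609
w [-0.0071, 0.2147, 0.0029] d [-312.7, 3.5, 93.8] rows>= 7.8
```

>>> carry_out([
  [[0,0.2147,0],[-313,3,94],0.9],
  [[0,0.2147,0],[-313,3,94],0.9],
  [[0,0.2147,0],[-313,3,94],0.9],
  [[0,0.2147,0],[-313,3,94],0.9],
  [[0,0.2147,0],[-313,3,94],0.9],
  [[0,0.2147,0],[-313,3,94],0.9],
  [[0,0.2147,0],[-313,3,94],0.9],
  [[0,0.2147,0],[-313,3,94],0.9],
  [[0,0.2147,0],[-313,3,94],0.9],
  [[0,0.2147,0],[-313,3,94],0.9],
])

```text
time_s: 5.13
ee_pos: [476.4, 366.1, 476.8]
ee_rot: [-90.1, -0.0, -69.8]
force: [1.0, -1.1, -0.5]
gripper_width: 31.7
```

Run:
```python
from seg import *
s=env.state();print(s['ee_pos'],s['ee_rot'],s['gripper_width'])
f=grab('top','t1.png'); blob(f,(22,120,100),(34,255,255),36,52); W=cloud(f)
M=jaws(f['frame'],W); 
P=W[(W[...,2]>8)&(W[...,2]<40)&(np.hypot(W[...,0]-559,W[...,1]+351)<45)];print(rect(P),len(P))
P=W[(W[...,2]>8)&(W[...,2]<40)&(np.hypot(W[...,0]-443,W[...,1]+360)<45)];print(rect(P),len(P))
f=grab('wrist','w3.png');blob(f,(22,60,100),(34,255,255),36,52)
go([477,364,33],-70,s=s)
```

```text
[476.38847231 366.12669484 476.84796015] [-9.00829752e+01 -4.77833298e-02 -6.97911848e+01] 31.69269770481526
[168. 255.] 211 [472.6 336.1] [ 94.  167.5] 78.8 z [36.8 43.9 49.5]
(array([ 560. , -350.4]), array([24. , 50.6]), 31.3) 144
(array([ 443.8, -373.2]), array([51., 49.]), 88.2) 163
[281. 159.] 1006 [479.  365.1] [149.7 169.6] 79.7 z [42.2 44.1 45.9]
w [0.0014, 0.0036, 0.0008] d [2.0, 271.8, 0.2] rows>= 6.5
```

View pics/t1.png

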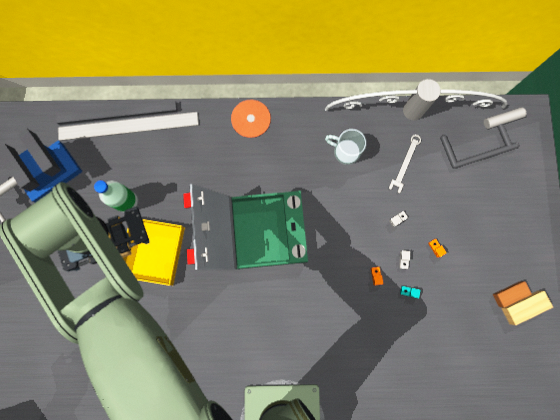

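>>> carry_out([
  [[0,0,0],[2,40,0],0.9],
  [[0,0,0],[2,80,0],0.9],
  [[0,0,0],[2,120,0],0.9],
  [[0,0,0],[2,160,0],0.9],
  [[0,0,0],[2,200,0],0.9],
  [[0,0,0],[2,240,0],0.9],
  [[0,0,0],[2,260,0],0.9],
  [[0,0,0],[2,272,0],0.9],
  [[0,0,0],[2,272,0],0.9],
  [[0,0,0],[2,272,0],0.9],
])

```text
time_s: 6.07
ee_pos: [478.6, 361.2, 205.7]
ee_rot: [-90.0, -0.0, -70.1]
force: [-0.1, -0.5, -0.3]
gripper_width: 31.8
```

>>> carry_out([
  [[0,0,0],[0,0,0],0.9],
  [[0,0,0],[0,0,0],0.3],
  [[0,0,0],[0,0,0],0.3],
  [[0,0,0],[0,0,0],0.3],
  [[0,0,0],[0,0,0],0.3],
  [[0,0,0],[0,-30,0],0.3],
  [[0,0,0],[0,-70,0],0.3],
  [[0,0,0],[0,-110,0],0.3],
  [[0,0,0],[0,-150,0],0.3],
  [[0,0,0],[0,-190,0],0.3],
])

```text
time_s: 6.9
ee_pos: [477.4, 362.3, 398.0]
ee_rot: [-90.0, 0.0, -70.0]
force: [0.4, -0.7, 0.1]
gripper_width: 63.8
```

>>> carry_out([
  [[0,0,0],[0,-40,0],0],
  [[0,0,0],[0,-80,0],0],
  [[0,0,0],[0,-95,0],0],
  [[0,0,0],[0,-95,0],0],
])

```text
time_s: 7.23
ee_pos: [477.7, 362.5, 496.6]
ee_rot: [-89.4, 0.2, -70.0]
force: [-0.3, 1.0, 0.5]
gripper_width: 87.0
```

Run:
```python
from seg import *
f=grab('wrist','w4.png');W=cloud(f);s=f['s']
print(s['ee_pos'],s['ee_rot'])
P=W[(W[...,2]>22)&(W[...,2]<40)&(np.hypot(W[...,0]-478,W[...,1]-364)<50)];print(len(P),rect(P),np.median(P[:,2]))
go([500,-100,290],-70,s=s)
```

```text
[477.68078457 362.52636007 496.57406423] [-89.39402949   0.16863895 -69.98204074]
962 (array([478.9, 361.6]), array([60.5, 31.5]), 19.6) 33.10556268729147
w [-0.0106, 0.0003, -0.0029] d [442.3, 31.8, -137.7] rows>= 11.1
```

>>> carry_out([
  [[0,0,0],[336,0,-105],0],
  [[0,0,0],[336,0,-105],0],
  [[0,0,0],[336,0,-105],0],
  [[0,0,0],[336,0,-105],0],
  [[0,0,0],[336,0,-105],0],
  [[0,0,0],[336,0,-105],0],
  [[0,0,0],[336,0,-105],0],
  [[0,0,0],[336,0,-105],0],
  [[0,0,0],[336,0,-105],0],
  [[0,0,0],[336,0,-105],0],
])

```text
time_s: 8.12
ee_pos: [493.9, 7.5, 488.8]
ee_rot: [-90.2, -0.0, -70.3]
force: [0.0, 0.4, -0.2]
gripper_width: 91.3
```

Run:
```python
from seg import *
s=env.state();print(s['ee_pos'],s['ee_rot'])
go([480,-350,260],-90,s=s)
```

```text
[493.85075762   7.54796851 488.75789436] [-9.02425644e+01 -2.09013649e-02 -7.02885126e+01]
w [0.0041, 0.344, 0.0011] d [331.9, 57.4, -133.4] rows>= 8.7
```

>>> carry_out([
  [[0,0.344,0],[332,57,-133],0],
  [[0,0.344,0],[332,57,-133],0],
  [[0,0.344,0],[332,57,-133],0],
  [[0,0.344,0],[332,57,-133],0],
  [[0,0.344,0],[332,57,-133],0],
  [[0,0.344,0],[332,57,-133],0],
  [[0,0.344,0],[332,57,-133],0],
  [[0,0.344,0],[332,57,-133],0],
  [[0,0.344,0],[332,57,-133],0],
  [[0,0.344,0],[332,57,-133],0],
])

```text
time_s: 8.95
ee_pos: [482.6, -350.3, 430.0]
ee_rot: [-90.3, 0.1, -89.9]
force: [-0.8, 0.5, -0.5]
gripper_width: 91.1
```

Run:
```python
from seg import *
f=grab('wrist','w5.png');W=cloud(f);s=f['s'];print(s['ee_pos'],s['ee_rot'])
def jl(f,W):
    M=((W[...,2]>8)&(W[...,2]<32)).astype(np.uint8)
    k,l,st,c=cv2.connectedComponentsWithStats(M)
    for i in range(1,k):
        if 150<st[i,4]<6000:
            P=W[l==i]; hi=P[P[:,2]>21]; r=rect(P)
            print(c[i].round(),st[i,4],*r,'step',hi.mean(0).round(1) if len(hi) else None,'bgr',np.median(f['frame'][l==i],0))
jl(f,W)
```

```text
[ 482.60982731 -350.3284174   429.98867119] [-9.02535679e+01  6.37127544e-02 -8.99317697e+01]
[ 55. 133.] 2083 [541.7 -70.7] [202.5   4.6] 4.3 step [547.1 -70.4  26.5] bgr [65. 82. 53.]
[281. 118.] 863 [ 562.5 -351.4] [24.3 50.2] 31.0 step [ 556.7 -341.1   25.3] bgr [252. 254. 254.]
[364. 189.] 827 [ 475.9 -456.9] [49.8 24.7] 29.1 step [ 465.7 -462.3   25. ] bgr [104. 220. 255.]
[288. 212.] 701 [ 443.  -361.2] [23.9 50.2] 83.5 step [ 455.6 -362.5   25. ] bgr [251. 253. 254.]
[226. 246.] 748 [ 398.4 -278.4] [50.7 24.3] 7.8 step [ 387.4 -280.1   25. ] bgr [106. 222. 255.]
[296. 277.] 705 [ 351.2 -371.1] [50.4 25.4] 74.6 step [ 349.2 -382.5   24.9] bgr [177. 192.  72.]
```

View pics/w5.png

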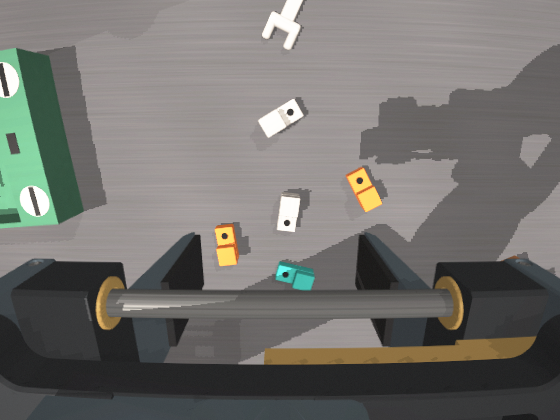

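Run:
```python
from h import *
go([443,-361.2,100],-96.5)
```

```text
w [0.0039, 0.1158, -0.003] d [13.6, 158.8, -39.2] rows>= 3.9
```

>>> carry_out([
  [[0.002,0.1158,-0.001],[13.5,159,-39],0.35],
  [[0.002,0.1158,-0.001],[13.5,159,-39],0.35],
  [[0.002,0.1158,-0.001],[13.5,159,-39],0.35],
  [[0.002,0.1158,-0.001],[13.5,159,-39],0.35],
  [[0.002,0.1158,-0.001],[13.5,159,-39],0.35],
  [[0.002,0.1158,-0.001],[13.5,159,-39],0.35],
  [[0.002,0.1158,-0.001],[13.5,159,-39],0.35],
  [[0.002,0.1158,-0.001],[13.5,159,-39],0.35],
])

```text
time_s: 9.67
ee_pos: [445.5, -360.3, 277.7]
ee_rot: [-89.6, -0.2, -96.3]
force: [0.5, 0.0, 0.2]
gripper_width: 59.5
```

```bash
cat >> seg.py <<'E'
def near(f,x,y,r=45,z0=8,z1=32):
    W=cloud(f)
    P=W[(W[...,2]>z0)&(W[...,2]<z1)&(np.hypot(W[...,0]-x,W[...,1]-y)<r)]
    print('near',len(P),rect(P),np.percentile(P[:,2],[2,50,98]).round(1))
E
python3 - <<'E'
from seg import *
f=grab('wrist','w6.png');s=f['s'];print(s['ee_pos'],s['ee_rot'],s['gripper_width'])
near(f,443,-361)
go([443,-361.2,21],-96.5,s=s)
E
```

```text
[ 445.48257568 -360.30227074  277.65912809] [-89.59074362  -0.22422528 -96.28176831] 59.499456817362585
near 1779 (array([ 442.7, -361.1]), array([23.9, 50.4]), 83.6) [11.6 24.3 26.3]
w [-0.0072, 0.0038, 0.0039] d [0.8, 84.6, -3.0] rows>= 2.0
```

>>> carry_out([
  [[0,0,0],[0,40,-2],0.35],
  [[0,0,0],[0,50,-2],0.35],
  [[0,0,0],[0,50,-2],0.35],
  [[0,0,0],[0,50,-2],0.35],
  [[0,0,0],[0,50,-2],0.35],
  [[0,0,0],[0,50,-2],0.35],
])

```text
time_s: 10.22
ee_pos: [442.5, -360.6, 226.4]
ee_rot: [-89.7, -0.2, -96.3]
force: [1.2, -0.4, 0.1]
gripper_width: 59.6
```

Run:
```python
from seg import *
s=env.state();print(s['ee_pos'],s['ee_rot'],s['gripper_width'])
go([442.8,-361.1,21],-96.5,s=s)
```

```text
[ 442.51940601 -360.57468331  226.38120013] [-89.73223729  -0.15045252 -96.34682904] 59.56381626074329
w [-0.0047, 0.0027, 0.0026] d [0.4, 33.4, 0.2] rows>= 0.8
```

>>> carry_out([
  [[-0.003,0,0.002],[0.5,33,0],0.35],
  [[-0.003,0,0.002],[0.5,33,0],0.35],
  [[-0.003,0,0.002],[0.5,33,0],0.35],
  [[-0.003,0,0.002],[0.5,33,0],0.9],
  [[-0.003,0,0.002],[0.5,33,0],0.9],
  [[-0.003,0,0.002],[0.5,33,0],0.9],
  [[-0.003,0,0.002],[0.5,33,0],0.9],
  [[-0.003,0,0.002],[0.5,33,0],0.9],
  [[-0.003,0,0.002],[0.5,33,0],0.9],
  [[-0.003,0,0.002],[0.5,33,0],0.9],
], force=40)

```text
time_s: 11.05
ee_pos: [441.9, -360.7, 191.9]
ee_rot: [-90.0, 0.1, -96.3]
force: [-0.7, 0.3, 0.5]
gripper_width: 23.8
```

>>> carry_out([
  [[0,0,0],[0,-20,0],0.9],
  [[0,0,0],[0,-50,0],0.9],
  [[0,0,0],[0,-90,0],0.9],
  [[0,0,0],[0,-130,0],0.9],
  [[0,0,0],[0,-150,0],0.9],
  [[0,0,0],[0,-150,0],0.9],
  [[0,0,0],[0,-150,0],0.9],
  [[0,0,0],[0,-150,0],0.9],
])

```text
time_s: 11.72
ee_pos: [441.5, -360.3, 339.8]
ee_rot: [-90.2, 0.2, -96.3]
force: [-0.2, 1.1, -3.3]
gripper_width: 23.6
```

Run:
```python
from seg import *
s=env.state();print(s['ee_pos'],s['ee_rot'],s['gripper_width'])
c=np.array([529.9,53.8]); Rb=R.from_euler('z',4.2,degrees=True).as_matrix()[:2,:2]
p=c+Rb@[-50,-10]; print(p)
go([*p,170],4.2,s=s)
```

```text
[ 441.47495    -360.32471561  339.81814753] [-90.24319585   0.19034096 -96.3421686 ] 23.628155132728516
[480.76665811  40.16494537]
w [0.0002, -1.7548, -0.0061] d [-402.4, -0.8, -5.2] rows>= 14.0
```

>>> carry_out([
  [[0,-0.1,0],[-20,0,0],0.9],
  [[0,-0.2,0],[-50,0,0],0.9],
  [[0,-0.3,0],[-80,0,0],0.9],
  [[0,-0.4,0],[-110,0,0],0.9],
  [[0,-0.5,0],[-140,0,-1],0.9],
  [[0,-0.6,0],[-160,0,-2],0.9],
  [[0,-0.7,0],[-180,0,-2],0.9],
  [[0,-0.8,0],[-201,0,-2.5],0.9],
  [[0,-0.877,0],[-201,0,-2.5],0.9],
])

```text
time_s: 12.47
ee_pos: [461.1, -157.8, 339.4]
ee_rot: [-90.1, 0.5, -45.7]
force: [0.3, 0.4, -2.5]
gripper_width: 23.8
```

>>> carry_out([
  [[0,-0.1,0],[-20,0,23],0.9],
  [[0,-0.2,0],[-40,0,46],0.9],
  [[0,-0.3,0],[-60,0,70],0.9],
  [[0,-0.4,0],[-80,0,93],0.9],
  [[0,-0.5,0],[-100,0,117],0.9],
  [[0,-0.6,0],[-115,0,134],0.9],
  [[0,-0.7,0],[-131,0,153],0.9],
  [[0,-0.8,0],[-131,0,153],0.9],
  [[0,-0.877,0],[-131,0,153],0.9],
  [[0,-0.877,0],[-131,0,153],0.9],
])

```text
time_s: 13.3
ee_pos: [480.6, 40.2, 339.7]
ee_rot: [-89.9, 0.4, 4.3]
force: [0.5, -0.3, -1.8]
gripper_width: 23.9
```

>>> carry_out([
  [[0,0,0],[0,0,0],0.9],
  [[0,0,0],[0,0,0],0.9],
])

```text
time_s: 13.47
ee_pos: [480.9, 39.5, 341.0]
ee_rot: [-89.9, 0.2, 4.0]
force: [-0.4, -0.5, -2.5]
gripper_width: 23.9
```

Run:
```python
from seg import *
f=grab('wrist','w7.png');s=f['s'];print(s['ee_pos'],s['ee_rot'],s['gripper_width'])
W=cloud(f);hsv=cv2.cvtColor(f['frame'],cv2.COLOR_BGR2HSV)
M=(cv2.inRange(hsv,(50,40,20),(90,255,255))>0)&(W[...,2]>50)&(W[...,2]<62)
P=W[M];print(len(P),rect(P),np.median(P[:,2]))
go([481,40,29],4.2,s=s)
```

```text
[480.93617267  39.46315484 340.96045215] [-89.92915573   0.19242377   4.03361696] 23.863090992950895
3253 (array([534.7,  27.9]), array([202.9, 198.5]), 4.5) 54.25019825374824
w [-0.0012, -0.0029, -0.0034] d [0.6, 140.0, 0.4] rows>= 3.4
```

View pics/w7.png

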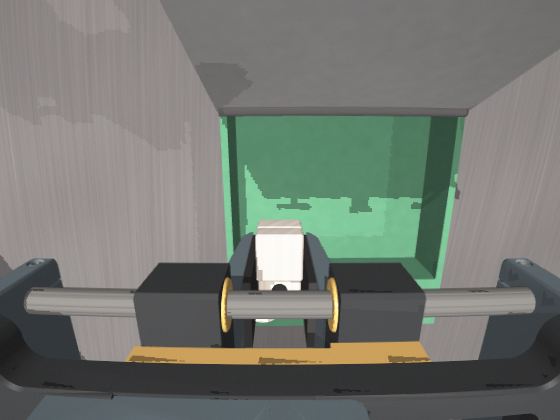

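>>> carry_out([
  [[0,0,0],[0,40,0],0.9],
  [[0,0,0],[0,80,0],0.9],
  [[0,0,0],[0,110,0],0.9],
  [[0,0,0],[0,130,0],0.9],
  [[0,0,0],[0,138,0],0.9],
  [[0,0,0],[0,142,0],0.9],
  [[0,0,0],[0,142,0],0.9],
  [[0,0,0],[0,142,0],0.9],
  [[0,0,0],[0,142,0],0.45],
  [[0,0,0],[0,142,0],0.45],
])

```text
time_s: 14.35
ee_pos: [481.7, 39.9, 201.7]
ee_rot: [-89.9, -0.2, 4.1]
force: [-1.1, 0.4, 0.4]
gripper_width: 34.3
```

>>> carry_out([
  [[0,0,0],[0,0,0],0.45],
  [[0,0,0],[0,0,0],0.45],
  [[0,0,0],[0,-30,0],0.45],
  [[0,0,0],[0,-70,0],0.35],
  [[0,0,0],[0,-110,0],0.35],
  [[0,0,0],[0,-150,0],0.35],
  [[0,0,0],[0,-160,0],0.35],
  [[0,0,0],[0,-160,0],0.35],
  [[0,0,0],[0,-160,0],0.35],
])

```text
time_s: 15.1
ee_pos: [480.8, 39.7, 360.0]
ee_rot: [-89.9, 0.0, 4.2]
force: [-0.5, 0.5, -0.2]
gripper_width: 59.3
```

Run:
```python
from seg import *
f=grab('wrist','w8.png');s=f['s'];print(s['ee_pos'],s['ee_rot'],s['gripper_width'])
near(f,481,40,45,10,38)
f=grab('top');near(f,560,-350)
go([562.5,-351.4,170],31,s=s)
```

```text
[480.75443964  39.66527602 360.04015757] [-8.99328017e+01  2.26515866e-02  4.15735361e+00] 59.32200632182613
near 1219 (array([466.5,  40.1]), array([56.8, 50.2]), 3.9) [12.4 29.  32.5]
near 142 (array([ 570.7, -345. ]), array([49.8, 51.2]), 26.6) [ 8.8 21.  30.3]
w [-0.0012, -0.4685, -0.0001] d [53.2, 17.6, -396.0] rows>= 9.6
```

>>> carry_out([
  [[0,-0.4685,0],[53,17.5,-396],0.35],
  [[0,-0.4685,0],[53,17.5,-396],0.35],
  [[0,-0.4685,0],[53,17.5,-396],0.35],
  [[0,-0.4685,0],[53,17.5,-396],0.35],
  [[0,-0.4685,0],[53,17.5,-396],0.35],
  [[0,-0.4685,0],[53,17.5,-396],0.35],
  [[0,-0.4685,0],[53,17.5,-396],0.35],
  [[0,-0.4685,0],[53,17.5,-396],0.35],
  [[0,-0.4685,0],[53,17.5,-396],0.35],
  [[0,-0.4685,0],[53,17.5,-396],0.35],
])

```text
time_s: 16.03
ee_pos: [562.4, -352.9, 339.0]
ee_rot: [-89.7, 0.1, 31.0]
force: [0.0, 0.8, -0.1]
gripper_width: 59.1
```

>>> carry_out([
  [[0,0,0],[0,40,0],0.35],
  [[0,0,0],[0,70,0],0.35],
  [[0,0,0],[0,90,0],0.35],
  [[0,0,0],[0,90,0],0.35],
  [[0,0,0],[0,90,0],0.35],
  [[0,0,0],[0,90,0],0.35],
])

```text
time_s: 16.53
ee_pos: [562.9, -350.8, 252.4]
ee_rot: [-89.9, -0.0, 31.0]
force: [0.2, -0.1, 0.2]
gripper_width: 59.4
```

Run:
```python
from seg import *
f=grab('wrist','w9.png');s=f['s'];print(s['ee_pos'],s['ee_rot'],s['gripper_width'])
near(f,562.5,-351.4)
go([562.5,-351.4,21],31,s=s)
```

```text
[ 562.91345991 -350.78532089  252.35693599] [-8.99331946e+01 -8.58012567e-04  3.10121329e+01] 59.38380648189541
near 2197 (array([ 562.6, -350.7]), array([24. , 50.3]), 30.9) [11.6 24.6 26.5]
w [-0.0012, 0.0002, 0.0] d [-0.7, 59.4, -0.4] rows>= 1.4
```

>>> carry_out([
  [[0,0,0],[0,40,0],0.35],
  [[0,0,0],[0,60,0],0.35],
  [[0,0,0],[0,60,0],0.35],
  [[0,0,0],[0,60,0],0.9],
  [[0,0,0],[0,60,0],0.9],
  [[0,0,0],[0,60,0],0.9],
  [[0,0,0],[0,60,0],0.9],
  [[0,0,0],[0,60,0],0.9],
  [[0,0,0],[0,60,0],0.9],
  [[0,0,0],[0,60,0],0.9],
])

```text
time_s: 17.42
ee_pos: [562.5, -350.7, 192.6]
ee_rot: [-89.9, 0.0, 31.0]
force: [0.1, 0.6, 1.1]
gripper_width: 23.6
```

>>> carry_out([
  [[0,0,0],[0,-20,0],0.9],
  [[0,0,0],[0,-50,0],0.9],
  [[0,0,0],[0,-90,0],0.9],
  [[0,0,0],[0,-130,0],0.9],
  [[0,0,0],[0,-150,0],0.9],
  [[0,0,0],[0,-150,0],0.9],
  [[0,0,0],[0,-150,0],0.9],
])

```text
time_s: 18.0
ee_pos: [562.5, -350.8, 342.7]
ee_rot: [-90.0, -0.0, 31.0]
force: [-0.0, 0.4, -2.8]
gripper_width: 23.7
```

>>> carry_out([
  [[0,0.05,0],[22,0,33],0.9],
  [[0,0.1,0],[44,0,66],0.9],
  [[0,0.15,0],[66,0,100],0.9],
  [[0,0.2,0],[88,0,133],0.9],
  [[0,0.25,0],[110,0,166],0.9],
  [[0,0.3,0],[132,0,199],0.9],
  [[0,0.35,0],[154,0,232],0.9],
  [[0,0.4,0],[176,0,265],0.9],
  [[0,0.45,0],[198,0,298],0.9],
  [[0,0.468,0],[220.5,0,332],0.9],
])

```text
time_s: 18.83
ee_pos: [579.6, 49.0, 339.5]
ee_rot: [-89.9, 0.4, 4.1]
force: [0.4, 0.3, -1.8]
gripper_width: 23.6
```

>>> carry_out([
  [[0,0,0],[0,0,0],0.9],
  [[0,0,0],[0,0,0],0.9],
  [[0,0,0],[0,0,0],0.9],
])

```text
time_s: 19.08
ee_pos: [580.1, 47.3, 340.3]
ee_rot: [-90.0, 0.3, 4.2]
force: [1.3, -0.2, -1.3]
gripper_width: 23.8
```

Run:
```python
from seg import *
s=env.state();print(s['ee_pos'],s['ee_rot'],s['gripper_width'])
go([580.5,47.5,26],4.2,s=s)
```

```text
[580.11532045  47.27572117 340.34577439] [-89.9655203    0.30495331   4.24786052] 23.75947197620901
w [-0.0006, 0.0008, -0.0053] d [1.2, 142.3, 0.1] rows>= 3.4
```

>>> carry_out([
  [[0,0,0],[0,40,0],0.9],
  [[0,0,0],[0,80,0],0.9],
  [[0,0,0],[0,110,0],0.9],
  [[0,0,0],[0,130,0],0.9],
  [[0,0,0],[0,138,0],0.9],
  [[0,0,0],[0,142,0],0.9],
  [[0,0,0],[0,142,0],0.9],
  [[0,0,0],[0,142,0],0.9],
  [[0,0,0],[0,142,0],0.45],
  [[0,0,0],[0,142,0],0.45],
])

```text
time_s: 19.92
ee_pos: [581.2, 47.4, 202.4]
ee_rot: [-89.9, -0.2, 4.2]
force: [0.6, 0.9, -0.4]
gripper_width: 34.2
```

>>> carry_out([
  [[0,0,0],[0,0,0],0.45],
  [[0,0,0],[0,0,0],0.45],
  [[0,0,0],[0,-30,0],0.45],
  [[0,0,0],[0,-70,0],0.35],
  [[0,0,0],[0,-110,0],0.35],
  [[0,0,0],[0,-150,0],0.35],
  [[0,0,0],[0,-190,0],0.35],
  [[0,0,0],[0,-210,0],0.35],
  [[0,0,0],[0,-210,0],0.35],
  [[0,0,0],[0,-210,0],0.35],
])

```text
time_s: 20.75
ee_pos: [580.5, 47.3, 412.2]
ee_rot: [-89.9, -0.2, 4.2]
force: [0.2, 0.7, -0.5]
gripper_width: 59.5
```

>>> carry_out([
  [[0,0,0],[-25,-20,-40],0.35],
  [[0,0,0],[-50,-20,-80],0.35],
  [[0,0,0],[-50,-20,-120],0.35],
  [[0,0,0],[-50,-20,-140],0.35],
  [[0,0,0],[-50,-20,-140],0.35],
  [[0,0,0],[-50,-20,-140],0.35],
  [[0,0,0],[-50,-20,-140],0.35],
])

```text
time_s: 21.33
ee_pos: [540.9, -95.8, 428.9]
ee_rot: [-89.8, 0.2, 4.2]
force: [0.3, 0.5, 0.1]
gripper_width: 59.3
```

Run:
```python
from seg import *
f=grab('wrist','w10.png');s=f['s'];print(s['ee_pos'],s['ee_rot'],s['gripper_width'])
near(f,481,40,33,10,38);near(f,580,47,33,10,38)
W=cloud(f);hsv=cv2.cvtColor(f['frame'],cv2.COLOR_BGR2HSV)
M=(cv2.inRange(hsv,(50,40,20),(90,255,255))>0)&(W[...,2]>50)&(W[...,2]<62)
P=W[M];print(len(P),rect(P),np.median(P[:,2]))
f=grab('side','s1.png');W=cloud(f);M=(cv2.inRange(cv2.cvtColor(f['frame'],cv2.COLOR_BGR2HSV),(0,180,60),(4,255,255))>0)&(W[...,2]>80)
```

```text
[540.91304365 -95.77531741 428.91562433] [-89.84359951   0.21180515   4.16052507] 59.28250399751453
near 1060 (array([482.5,  40.7]), array([24.5, 50. ]), 4.2) [14.2 27.7 31.8]
near 1075 (array([582.3,  46.9]), array([24.5, 50.1]), 3.9) [15.1 28.4 31.8]
7804 (array([535.2,  17.1]), array([203., 176.]), 4.4) 54.30133890182941
```

View pics/w10.png

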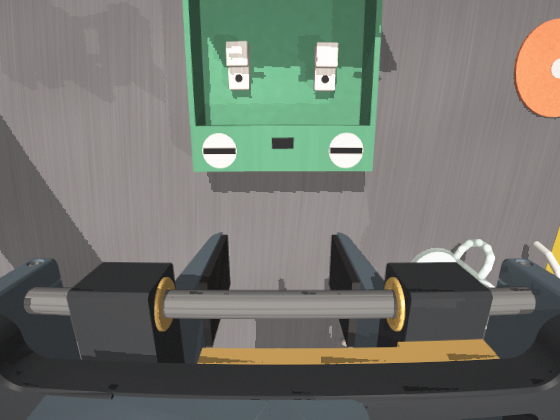

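```bash
cat >> h.py <<'E'
YAW=4.3; CASE=np.array([532.3,54.,5.]); RB=R.from_euler('z',YAW,degrees=True).as_matrix()
def b2w(p): return CASE+RB@np.array(p,float)
def w2b(P): return (np.asarray(P)-CASE)@RB
def tip(s=None):
    s=s or env.state(); T=toolT(s); return w2b(T[:3,3]+191*T[:3,1])
E
python3 - <<'E'
from seg import *
for n in('top','side'):
    f=grab(n);B=w2b(cloud(f))
    P=B[(abs(B[...,0])<45)&(B[...,1]>85)&(B[...,1]<175)&(B[...,2]>75)&(B[...,2]<260)]
    m=np.abs(np.polyval(np.polyfit(P[:,2],P[:,1],1),P[:,2])-P[:,1])<12;P=P[m]
    a,b=np.polyfit(P[:,2],P[:,1],1); print(n,len(P),'theta',np.pi/2+np.arctan(a),'y at rim',a*50+b,'top z,y',np.percentile(P[:,2],99.5),np.percentile(P[:,1],99.5),P[:,2].std())
s=env.state();print(tip(s),s['ee_pos']);go(b2w([0,197,60+210]),YAW,s=s)
E
```

```text
top 1194 theta 1.9342200675419772 y at rim 77.81882857959926 top z,y 243.9803172138188 155.665308292167 50.66107262408776
side 151 theta 1.9287186932869482 y at rim 75.69440624265573 top z,y 240.90065445433245 149.79428716316838 43.57433355973761
[  -2.60885093 -148.86142812  234.00999188] [541.19625964 -94.93562597 430.0094639 ]
w [-0.0017, -0.0003, -0.0016] d [2.2, -16.4, 346.2] rows>= 8.3
```

>>> carry_out([
  [[0,0,0],[2.5,-40,10],1],
  [[0,0,0],[2.5,-55,40],1],
  [[0,0,0],[2.5,-55,80],1],
  [[0,0,0],[2.5,-55,120],1],
  [[0,0,0],[2.5,-55,160],1],
  [[0,0,0],[2.5,-55,200],1],
  [[0,0,0],[2.5,-55,240],1],
  [[0,0,0],[2.5,-55,280],1],
  [[0,0,0],[2.5,-55,320],1],
  [[0,0,0],[2.5,-55,346],1],
], force=30)

```text
time_s: 22.37
ee_pos: [517.1, 253.3, 485.8]
ee_rot: [-89.9, 0.1, 4.4]
force: [0.3, 0.3, -0.1]
gripper_width: 0.3
```

>>> carry_out([
  [[0,0,0],[0,0,0],1],
  [[0,0,0],[0,0,0],1],
  [[0,0,0],[0,20,0],1],
  [[0,0,0],[0,50,0],1],
  [[0,0,0],[0,75,0],1],
  [[0,0,0],[0,75,0],1],
  [[0,0,0],[0,75,0],1],
])

```text
time_s: 22.95
ee_pos: [518.3, 248.3, 410.4]
ee_rot: [-90.0, 0.2, 4.1]
force: [0.1, -0.5, 0.3]
gripper_width: 0.9
```

Run:
```python
from seg import *
s=env.state();t=tip(s);print(t,s['gripper_width'],s['ee_rot'])
f=grab('wrist','w11.png')
for th in np.arange(1.9,0.05,-0.1):
    r=180; y=81-r*np.cos(th)+6*np.sin(th)+16; z=50+r*np.sin(th)+6*np.cos(th)
    if th>1.57: # edge contact
        y=81-206*np.cos(th)+6*np.sin(th)+16; 
    print(round(th,2),'d',round(t[2]-z),round(y-t[1]))
```

```text
[-1.85090678e-02  1.94793158e+02  2.14387783e+02] 0.8887566118065149 [-90.00546672   0.17467854   4.1293377 ]
1.9 d -4 -26
1.8 d -10 -45
1.7 d -13 -65
1.6 d -15 -86
1.5 d -16 -105
1.4 d -14 -122
1.3 d -11 -140
1.2 d -6 -157
1.1 d 1 -174
1.0 d 10 -190
0.9 d 20 -205
0.8 d 31 -219
0.7 d 44 -232
0.6 d 58 -243
0.5 d 73 -253
0.4 d 89 -261
0.3 d 105 -268
0.2 d 123 -273
0.1 d 140 -276
```

View pics/w11.png

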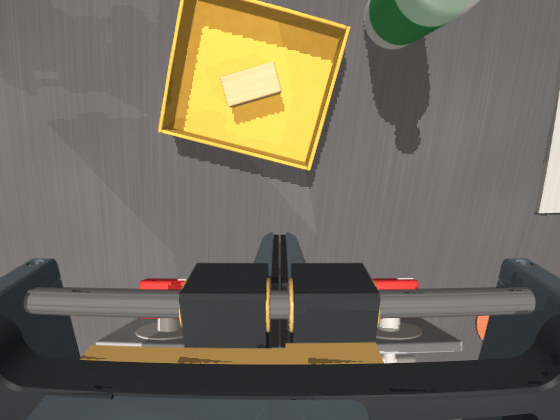

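>>> carry_out([
  [[0,0,0],[0,-4,-26],1],
  [[0,0,0],[0,-7,-36],1],
  [[0,0,0],[0,-10,-45],1],
  [[0,0,0],[0,-12,-55],1],
  [[0,0,0],[0,-13,-65],1],
  [[0,0,0],[0,-14,-76],1],
  [[0,0,0],[0,-15,-86],1],
  [[0,0,0],[0,-16,-105],1],
  [[0,0,0],[0,-14,-122],1],
  [[0,0,0],[0,-11,-140],1],
])

```text
time_s: 23.83
ee_pos: [528.8, 108.8, 423.3]
ee_rot: [-89.9, -0.2, 4.2]
force: [1.3, 2.9, 1.1]
gripper_width: 0.7
```

>>> carry_out([
  [[0,0,0],[0,5,-17],1],
  [[0,0,0],[0,12,-34],1],
  [[0,0,0],[0,21,-50],1],
  [[0,0,0],[0,31,-65],1],
  [[0,0,0],[0,42,-79],1],
  [[0,0,0],[0,55,-92],1],
  [[0,0,0],[0,69,-103],1],
  [[0,0,0],[0,84,-113],1],
  [[0,0,0],[0,84,-113],1],
])

```text
time_s: 24.58
ee_pos: [535.7, -5.2, 335.2]
ee_rot: [-90.0, 0.4, 4.1]
force: [-0.1, -0.3, -0.5]
gripper_width: 0.5
```

Run:
```python
from seg import *
s=env.state();t=tip(s);print(t,s['force'],s['gripper_width'],s['ee_rot'])
f=grab('side','s2.png')
for th in (.4,.3,.2,.1):
    r=185; y=81-r*np.cos(th)+6*np.sin(th)+16; z=50+r*np.sin(th)+6*np.cos(th)
    print(round(th,2),'d',round(t[2]-z),round(y-t[1]))
```

```text
[ -2.4834443  -59.34665715 139.18188626] [-0.08282617 -0.27266836 -0.46064828] 0.5138579073120418 [-90.0256172    0.41691701   4.09405193]
0.4 d 12 -12
0.3 d 29 -19
0.2 d 47 -24
0.1 d 65 -27
```

View pics/s2.png

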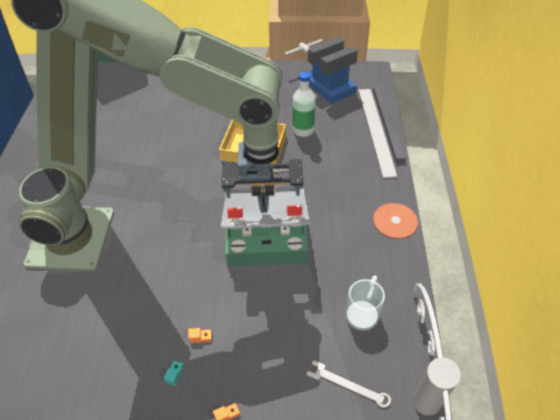

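>>> carry_out([
  [[0,0,0],[2,12,-12],1],
  [[0,0,0],[2,21,-16],1],
  [[0,0,0],[2,30,-20],1],
  [[0,0,0],[2,38,-25],1],
  [[0,0,0],[2,47,-30],1],
  [[0,0,0],[2,56,-34],1],
  [[0,0,0],[2,63,-38],1],
  [[0,0,0],[2,68,-40],1],
  [[0,0,0],[2,68,-40],1],
  [[0,0,0],[2,68,-40],1],
])

```text
time_s: 25.47
ee_pos: [541.6, -42.8, 269.3]
ee_rot: [-89.9, 0.1, 4.2]
force: [0.3, 0.6, -1.5]
gripper_width: 0.2
```

Run:
```python
from seg import *
s=env.state();t=tip(s);print(t,s['force'],s['ee_rot'])
```

```text
[  1.7736863  -96.93971905  73.34028245] [ 0.26096634  0.58084165 -1.51373368] [-8.99217951e+01  6.76047804e-02  4.16848935e+00]
```

>>> carry_out([
  [[0,0,0],[0,4,-4],1],
  [[0,0,0],[0,8,-4],1],
  [[0,0,0],[0,11,-4],1],
  [[0,0,0],[0,13,-4],1],
  [[0,0,0],[0,15,-4],1],
  [[0,0,0],[0,15,-4],1],
])

```text
time_s: 25.97
ee_pos: [541.8, -46.7, 254.5]
ee_rot: [-89.9, 0.0, 4.2]
force: [-0.7, 0.6, -0.8]
gripper_width: 0.7
```

>>> carry_out([
  [[0,0,0],[0,1,0],1],
  [[0,0,0],[0,2,0],1],
  [[0,0,0],[0,2,0],1],
  [[0,0,0],[0,2,0],1],
])

```text
time_s: 26.3
ee_pos: [541.8, -46.6, 252.3]
ee_rot: [-89.9, 0.1, 4.2]
force: [0.0, -0.6, 0.9]
gripper_width: 0.8
```

Run:
```python
from seg import *
s=env.state();t=tip(s);print(t,s['force'],s['ee_rot'])
f=grab('top');B=w2b(cloud(f));hsv=cv2.cvtColor(f['frame'],cv2.COLOR_BGR2HSV)
P=B[(abs(B[...,0])<95)&(B[...,1]>-120)&(B[...,1]<75)&(B[...,2]>30)&(B[...,2]<75)]
a=np.polyfit(P[:,1],P[:,2],1);print(len(P),a)
```

```text
[   1.64904873 -100.70861771   56.27467693] [ 0.02302723 -0.60518764  0.89824237] [-8.99178526e+01  7.64004801e-02  4.18487488e+00]
2631 [-5.02757622e-04  5.53590281e+01]
```

>>> carry_out([
  [[0,0,0],[0,1,0],1],
  [[0,0,0],[0,2,0],1],
  [[0,0,0],[0,2,0],1],
])

```text
time_s: 26.6
ee_pos: [541.8, -46.6, 251.9]
ee_rot: [-89.9, 0.0, 4.2]
force: [-2.4, 0.1, 9.2]
gripper_width: 0.7
```

>>> carry_out([
  [[0,0,0],[0,1,0],1],
  [[0,0,0],[0,2,0],1],
  [[0,0,0],[0,2,0],1],
])

```text
time_s: 26.85
ee_pos: [541.7, -46.6, 251.8]
ee_rot: [-89.9, -0.0, 4.2]
force: [-6.4, 0.4, 22.1]
gripper_width: 0.3
```

>>> carry_out([
  [[0,0,0],[0,-30,0],1],
  [[0,0,0],[0,-70,0],1],
  [[0,-0.1,0],[0,-110,0],0.5],
  [[0,-0.2,0],[0,-135,0],0.5],
  [[0,-0.3,0],[0,-135,0],0.5],
  [[0,-0.4,0],[0,-135,0],0.5],
  [[0,-0.5,0],[0,-135,0],0.5],
  [[0,-0.6,0],[0,-135,0],0.5],
  [[0,-0.75,0],[0,-135,0],0.5],
  [[0,-0.9,0],[0,-135,0],0.5],
])

```text
time_s: 27.68
ee_pos: [541.8, -46.8, 383.5]
ee_rot: [-89.9, -0.0, 53.2]
force: [0.9, 0.9, 0.2]
gripper_width: 45.4
```

>>> carry_out([
  [[0,-0.1,0],[20,0,-24],0.5],
  [[0,-0.2,0],[44,0,-52],0.5],
  [[0,-0.3,0],[44,0,-52],0.5],
  [[0,-0.4,0],[44,0,-52],0.5],
  [[0,-0.5,0],[44,0,-52],0.5],
  [[0,-0.6,0],[44,0,-52],0.5],
  [[0,-0.67,0],[44,0,-52],0.5],
  [[0,-0.67,0],[44,0,-52],0.5],
  [[0,-0.67,0],[44,0,-52],0.5],
  [[0,-0.67,0],[44,0,-52],0.5],
])

```text
time_s: 28.52
ee_pos: [609.9, -43.1, 383.4]
ee_rot: [-89.9, -0.1, 91.2]
force: [-0.7, -0.7, 0.3]
gripper_width: 45.8
```

```bash
cat >> seg.py <<'E'
def red(f):
    B=w2b(cloud(f));hsv=cv2.cvtColor(f['frame'],cv2.COLOR_BGR2HSV)
    M=((cv2.inRange(hsv,(0,150,60),(6,255,255))|cv2.inRange(hsv,(175,150,60),(180,255,255)))>0)&(B[...,2]>40)&(B[...,2]<110)&(np.abs(B[...,1])<200)
    k,l,st,c=cv2.connectedComponentsWithStats(M.astype(np.uint8))
    for i in range(1,k):
        if st[i,4]>25:
            P=B[l==i]; zt=np.percentile(P[:,2],90); Q=P[P[:,2]>zt-6]; print('red box-frame',c[i].round(),len(Q),*rect(Q),'ztop',zt.round(1))
E
python3 - <<'E'
from seg import *
f=grab('wrist','w12.png');s=f['s'];print('tip',tip(s),s['ee_rot']);red(f)
for n in('top','side'): print(n);red(grab(n))
E
```

```text
tip [  69.94527451 -102.39586056  187.44468647] [-8.99480584e+01 -6.80653229e-02  9.11856063e+01]
red box-frame [269.  40.] 586 [ -69.7 -102.5] [35.2 11.3] 0.0 ztop 88.1
red box-frame [279. 206.] 408 [  69.4 -102.1] [35.2 11. ] 0.1 ztop 88.1
top
red box-frame [294. 202.] 29 [  59.6 -102.2] [11.1 19.7] 85.0 ztop 90.0
side
red box-frame [294. 237.] 29 [  67.9 -109. ] [27.1  9.5] 4.3 ztop 88.4
red box-frame [236. 240.] 29 [ -70.7 -110.9] [ 8.6 28. ] 76.8 ztop 87.0
```

View pics/w12.png

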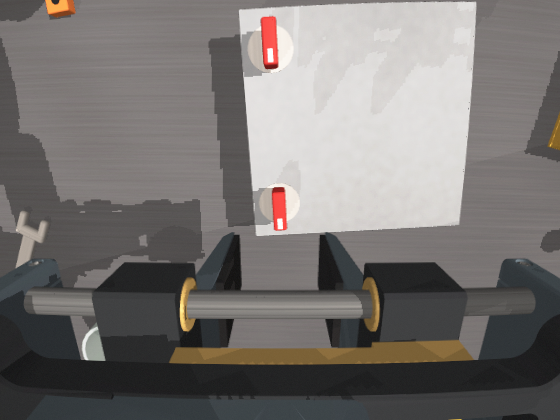

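>>> carry_out([
  [[0,-0.054,0],[0,40,0],0.5],
  [[0,-0.054,0],[0,80,0],0.5],
  [[0,-0.054,0],[0,105,0],0.5],
  [[0,-0.054,0],[0,115,0],0.5],
  [[0,-0.054,0],[0,119,0],0.5],
  [[0,-0.054,0],[0,119,0],0.5],
  [[0,-0.054,0],[0,119,0],0.5],
  [[0,-0.054,0],[0,119,0],0.5],
])

```text
time_s: 29.33
ee_pos: [610.6, -43.1, 266.6]
ee_rot: [-90.2, -0.0, 94.4]
force: [-0.1, -0.9, -0.3]
gripper_width: 46.0
```

>>> carry_out([
  [[0,0,0],[0,0,0],1],
  [[0,0,0],[0,0,0],1],
  [[0,0,0],[0,0,0],1],
  [[0,0,0],[0,0,0],1],
  [[0,0,0],[0,0,0],1],
  [[0,0,0],[0,0,0],1],
  [[0,0,0],[0,0,0],1],
  [[0,0,0],[0,0,0],1],
], force=40)

```text
time_s: 30.0
ee_pos: [609.9, -43.0, 264.7]
ee_rot: [-90.0, -0.1, 94.4]
force: [-1.4, -0.5, 1.7]
gripper_width: 11.8
```

Run:
```python
from seg import *
s=env.state();print('tip',tip(s),s['ee_rot'],s['gripper_width'],s['force'],s['torque'])
```

```text
tip [  69.97380435 -102.3726849    68.65221416] [-8.99673989e+01 -6.08059900e-02  9.43671830e+01] 11.847787658641042 [-1.35005311 -0.49647537  1.71880101] [ 0.04815678 -0.06524662  0.03672194]
```

>>> carry_out([
  [[0,0,0],[0,3,0],1],
  [[0,0,0],[0,6,0],1],
  [[0,0,0],[0,9,0],1],
  [[0,0,0],[0,10.5,0],1],
  [[0,0,0],[0,10.5,0],1],
  [[0,0,0],[0,10.5,0],1],
])

```text
time_s: 30.5
ee_pos: [609.8, -43.0, 255.9]
ee_rot: [-90.0, -0.1, 94.4]
force: [-3.9, 0.0, 12.7]
gripper_width: 11.8
```

Run:
```python
from seg import *
s=env.state();print('tip',tip(s),s['ee_rot'],s['gripper_width'],s['force'],s['torque'])
red(grab('wrist'))
```

```text
tip [  70.05509959 -102.36277162   59.89673399] [-9.00142204e+01 -5.33388478e-02  9.43665971e+01] 11.791326629439869 [-3.93810308  0.03974846 12.67822057] [0.12678229 0.57990923 0.01175869]
red box-frame [279.  13.] 386 [ -54.3 -102.3] [ 5.7 11.5] 1.3 ztop 87.5
red box-frame [279. 259.] 1094 [  65.6 -102.2] [28.7 11.7] 0.5 ztop 79.5
```

>>> carry_out([
  [[0,0.1,0],[0,0.4,0],1],
  [[0,0.2,0],[0,0.4,0],1],
  [[0,0.3,0],[0,0.4,0],1],
  [[0,0.4,0],[0,0.4,0],1],
  [[0,0.5,0],[0,0.4,0],1],
  [[0,0.5,0],[0,0.4,0],1],
])

```text
time_s: 31.05
ee_pos: [609.7, -43.1, 255.7]
ee_rot: [-90.0, -0.0, 65.5]
force: [-4.0, 0.3, 13.4]
gripper_width: 11.7
```

Run:
```python
from seg import *
s=env.state();print('tip',tip(s),s['ee_rot'],s['gripper_width'],s['force'],s['torque'])
red(grab('wrist'))
```

```text
tip [  70.01730737 -102.57352906   59.70394835] [-9.00052546e+01 -3.82267535e-02  6.55308781e+01] 11.704699030115249 [-3.9506516   0.29701864 13.43406794] [-0.02342624  0.65590256 -0.03683847]
red box-frame [132.  30.] 1610 [ -65.9 -101.9] [12.1 28.9] 89.9 ztop 87.7
red box-frame [279. 259.] 1098 [  66.2 -100.1] [11.8 28.5] 61.7 ztop 79.2
```

>>> carry_out([
  [[0,0.1,0],[0,0,0],1],
  [[0,0.2,0],[0,0,0],1],
  [[0,0.3,0],[0,0,0],1],
  [[0,0.4,0],[0,0,0],1],
  [[0,0.5,0],[0,0,0],1],
  [[0,0.6,0],[0,0,0],1],
  [[0,0.7,0],[0,0,0],1],
  [[0,0.8,0],[0,0,0],1],
  [[0,0.9,0],[0,0,0],1],
  [[0,0.96,0],[0,0,0],1],
])

```text
time_s: 31.93
ee_pos: [609.6, -43.3, 255.6]
ee_rot: [-90.0, 0.0, 10.5]
force: [-3.7, -1.5, 12.8]
gripper_width: 11.6
```

>>> carry_out([
  [[0,0,0],[0,0,0],1],
  [[0,0,0],[0,0,0],1],
])

```text
time_s: 32.1
ee_pos: [609.6, -43.3, 255.6]
ee_rot: [-90.0, 0.0, 10.7]
force: [-3.8, -0.5, 12.6]
gripper_width: 11.8
```

Run:
```python
from seg import *
s=env.state();print('tip',tip(s),s['ee_rot'],s['gripper_width'],s['force'],s['torque'])
red(grab('wrist'))
```

```text
tip [  69.73052027 -102.75224325   59.61680672] [-8.99842992e+01  1.18793406e-02  1.07197953e+01] 11.809612277777065 [-3.84110218 -0.49655941 12.62579421] [-0.22022087  0.73393899  0.02324642]
red box-frame [ 31. 243.] 918 [ -65.3 -101.6] [12.1 28.8] 89.8 ztop 87.3
red box-frame [279. 259.] 1097 [ 69.3 -97.9] [12.1 28.3] 6.9 ztop 79.0
```

>>> carry_out([
  [[0,0,0],[0,-2.5,0],1],
  [[0,0,0],[0,-5,0],1],
  [[0,0,0],[0,-5,0],0.55],
  [[0,0,0],[0,-5,0],0.55],
  [[0,0,0],[0,-5,0],0.55],
  [[0,0,0],[0,-30,0],0.55],
  [[0,0,0],[0,-70,0],0.55],
  [[0,0,0],[0,-110,0],0.55],
  [[0,0,0],[0,-128,0],0.55],
  [[0,0,0],[0,-128,0],0.55],
])

```text
time_s: 32.98
ee_pos: [610.9, -43.1, 386.7]
ee_rot: [-90.1, -0.5, 10.7]
force: [0.2, -0.1, -0.6]
gripper_width: 40.9
```

>>> carry_out([
  [[0,-0.1,0],[-30,0,0],0.5],
  [[0,-0.2,0],[-60,0,0],0.5],
  [[0,-0.3,0],[-90,0,0],0.5],
  [[0,-0.4,0],[-120,0,0],0.5],
  [[0,-0.5,0],[-139,0,15],0.5],
  [[0,-0.6,0],[-139,0,15],0.5],
  [[0,-0.7,0],[-139,0,15],0.5],
  [[0,-0.8,0],[-139,0,15],0.5],
  [[0,-0.8,0],[-139,0,15],0.5],
  [[0,-0.8,0],[-139,0,15],0.5],
])

```text
time_s: 33.82
ee_pos: [470.4, -54.2, 380.6]
ee_rot: [-89.8, 0.0, 56.4]
force: [1.5, -0.3, -0.4]
gripper_width: 45.6
```

Run:
```python
from seg import *
f=grab('wrist','w13.png');s=f['s'];print('tip',tip(s),s['ee_rot'],s['gripper_width'],s['force'])
red(f); go(b2w([-69.6,-102.3,160]),YAW+90,s=s)
```

```text
tip [ -70.31088195 -102.88796257  184.63043944] [-8.98210064e+01  1.71883561e-02  5.64078660e+01] 45.6036441053772 [ 1.53653096 -0.25334307 -0.43819727]
red box-frame [278. 208.] 466 [ -70.3 -101.9] [12.  35.4] 89.7 ztop 88.0
w [-0.0031, -0.6613, 0.0007] d [0.9, 43.6, 0.3] rows>= 5.3
```

>>> carry_out([
  [[0,-0.11,0],[0.5,10,0],0.5],
  [[0,-0.22,0],[0.5,20,0],0.5],
  [[0,-0.33,0],[0.5,30,0],0.5],
  [[0,-0.44,0],[0.5,40,0],0.5],
  [[0,-0.55,0],[0.5,40,0],0.5],
  [[0,-0.661,0],[0.5,40,0],0.5],
  [[0,-0.661,0],[0.5,40,0],0.5],
  [[0,-0.661,0],[0.5,40,0],0.5],
  [[0,-0.661,0],[0.5,40,0],0.5],
])

```text
time_s: 34.62
ee_pos: [470.9, -53.8, 341.6]
ee_rot: [-89.9, -0.1, 94.2]
force: [0.5, -0.4, -0.2]
gripper_width: 45.8
```

Run:
```python
from seg import *
f=grab('wrist','w14.png');s=f['s'];print('tip',tip(s),s['ee_rot'],s['gripper_width'],s['force'])
red(f)
for n in('top','side'): print(n);red(grab(n))
```

```text
tip [ -69.4840847  -102.61364092  145.56858024] [-8.99476994e+01 -7.43317454e-02  9.42440103e+01] 45.81305703812945 [ 0.50193838 -0.37975246 -0.15911221]
red box-frame [279. 219.] 575 [ -71.1 -102.3] [10.9 34.4] 89.6 ztop 88.1
top
red box-frame [293. 201.] 35 [  67.6 -102.5] [12.3 33.7] 8.2 ztop 86.5
side
red box-frame [237. 240.] 25 [ -71.8 -110.1] [ 5.5 26.5] 85.3 ztop 87.5
```

>>> carry_out([
  [[0,0,0],[0,40,0.5],0.5],
  [[0,0,0],[0,65,0.5],0.5],
  [[0,0,0],[0,77,0.5],0.5],
  [[0,0,0],[0,77,0.5],0.5],
  [[0,0,0],[0,77,0.5],0.5],
  [[0,0,0],[0,77,0.5],0.5],
])

```text
time_s: 35.27
ee_pos: [470.9, -53.8, 265.7]
ee_rot: [-90.1, -0.0, 94.4]
force: [-0.7, 0.1, 0.1]
gripper_width: 45.5
```

>>> carry_out([
  [[0,0,0],[0,0,0],1],
  [[0,0,0],[0,0,0],1],
  [[0,0,0],[0,0,0],1],
  [[0,0,0],[0,0,0],1],
  [[0,0,0],[0,0,0],1],
  [[0,0,0],[0,0,0],1],
  [[0,0,0],[0,0,0],1],
  [[0,0,0],[0,0,0],1],
], force=40)

```text
time_s: 35.93
ee_pos: [470.3, -53.7, 264.9]
ee_rot: [-90.0, -0.1, 94.4]
force: [-1.1, 0.0, 1.9]
gripper_width: 11.6
```

>>> carry_out([
  [[0,0,0],[0,3,0],1],
  [[0,0,0],[0,6,0],1],
  [[0,0,0],[0,9,0],1],
  [[0,0,0],[0,10.8,0],1],
  [[0,0,0],[0,10.8,0],1],
  [[0,0,0],[0,10.8,0],1],
])

```text
time_s: 36.43
ee_pos: [470.3, -53.7, 255.2]
ee_rot: [-90.0, -0.1, 94.4]
force: [-2.8, 1.2, 13.3]
gripper_width: 11.8
```

Run:
```python
from seg import *
s=env.state();print('tip',tip(s),s['ee_rot'],s['gripper_width'],s['force'],s['torque'])
red(grab('wrist'))
```

```text
tip [ -69.88186173 -102.55406606   59.23152906] [-9.00027463e+01 -5.89237179e-02  9.44221507e+01] 11.830567088943289 [-2.81209145  1.23414138 13.27287091] [ 0.22234027  0.54067674 -0.01218672]
red box-frame [279. 259.] 1097 [ -74.4 -102.3] [28.5 11.8] 0.2 ztop 78.5
```

Pushed in by about 9.5 mm at 13 N; now turn.

>>> carry_out([
  [[0,0.1,0],[0,0,0],1],
  [[0,0.2,0],[0,0,0],1],
  [[0,0.3,0],[0,0,0],1],
  [[0,0.4,0],[0,0,0],1],
  [[0,0.5,0],[0,0,0],1],
  [[0,0.5,0],[0,0,0],1],
])

```text
time_s: 36.98
ee_pos: [470.3, -53.8, 255.3]
ee_rot: [-90.0, -0.0, 65.6]
force: [-4.2, -0.3, 12.9]
gripper_width: 11.8
```

Run:
```python
from seg import *
s=env.state();print('tip',tip(s),s['ee_rot'],s['gripper_width'],s['force'],s['torque'])
red(grab('wrist'))
```

```text
tip [ -69.9286132  -102.77873645   59.26914441] [-8.99878702e+01 -2.85695288e-02  6.55983361e+01] 11.81987855059953 [-4.20569128 -0.30448834 12.94235065] [-0.08993987  0.54002987 -0.03427813]
red box-frame [279. 259.] 1093 [ -73.9 -100.2] [11.8 28.3] 61.8 ztop 78.4
```

>>> carry_out([
  [[0,0.1,0],[0,0,0],1],
  [[0,0.2,0],[0,0,0],1],
  [[0,0.3,0],[0,0,0],1],
  [[0,0.4,0],[0,0,0],1],
  [[0,0.5,0],[0,0,0],1],
  [[0,0.6,0],[0,0,0],1],
  [[0,0.7,0],[0,0,0],1],
  [[0,0.8,0],[0,0,0],1],
  [[0,0.9,0],[0,0,0],1],
  [[0,0.96,0],[0,0,0],1],
])

```text
time_s: 37.87
ee_pos: [470.1, -54.0, 255.2]
ee_rot: [-90.0, 0.0, 10.6]
force: [-4.0, -2.1, 13.9]
gripper_width: 11.8
```

>>> carry_out([
  [[0,0,0],[0,0,0],1],
  [[0,0,0],[0,0,0],1],
])

```text
time_s: 38.03
ee_pos: [470.1, -54.0, 255.2]
ee_rot: [-90.0, 0.0, 10.8]
force: [-3.9, -1.6, 13.9]
gripper_width: 11.7
```

Run:
```python
from seg import *
s=env.state();print('tip',tip(s),s['ee_rot'],s['gripper_width'],s['force'],s['torque'])
red(grab('wrist'))
```

```text
tip [ -70.28275057 -103.02402006   59.2358385 ] [-8.99893127e+01  3.78743265e-02  1.07969870e+01] 11.72019086987125 [-3.92057961 -1.58756757 13.89269063] [-0.29504354  0.716899    0.03231597]
red box-frame [279. 259.] 1094 [-70.5 -98.2] [11.7 28.5] 7.1 ztop 78.3
red box-frame [503. 265.] 102 [ 64.  -92.7] [22.   8.5] 70.3 ztop 64.0
```

Release, lift, and back off in −y to look at both studs with the wrist camera.

>>> carry_out([
  [[0,0,0],[0,-2.5,0],1],
  [[0,0,0],[0,-5,0],1],
  [[0,0,0],[0,-5,0],0.55],
  [[0,0,0],[0,-5,0],0.55],
  [[0,0,0],[0,-5,0],0.55],
  [[0,0,0],[0,-30,0],0.55],
  [[0,0,0],[0,-70,0],0.55],
  [[0,0,0],[0,-110,0],0.55],
  [[0,0,0],[0,-150,0],0.55],
  [[0,0,0],[0,-150,0],0.55],
])

```text
time_s: 38.92
ee_pos: [472.0, -54.0, 411.1]
ee_rot: [-90.2, -0.8, 10.8]
force: [1.5, 0.6, -0.4]
gripper_width: 41.1
```

>>> carry_out([
  [[0,0,0],[30,-20,-30],0.5],
  [[0,0,0],[60,-20,-60],0.5],
  [[0,0,0],[70,-20,-100],0.5],
  [[0,0,0],[70,-20,-110],0.5],
  [[0,0,0],[70,-20,-110],0.5],
  [[0,0,0],[70,-20,-110],0.5],
  [[0,0,0],[70,-20,-110],0.5],
])

```text
time_s: 39.5
ee_pos: [559.1, -148.2, 423.0]
ee_rot: [-89.8, 0.1, 10.8]
force: [-0.1, -0.1, 0.1]
gripper_width: 45.8
```

Run:
```python
from seg import *
f=grab('wrist','w15.png');s=f['s'];print('tip',tip(s),s['ee_rot'],s['force']);red(f)
B=w2b(cloud(f)); P=B[(abs(B[...,0])<45)&(B[...,1]>-122)&(B[...,1]<75)&(B[...,2]>30)&(B[...,2]<75)]
print(len(P),'slope,z',np.polyfit(P[:,1],P[:,2],1))
grab('top','t2.png')
```

```text
tip [  11.09044685 -203.13042967  227.03439667] [-89.84166861   0.1222141   10.77642096] [-0.10089752 -0.13550171  0.14628049]
red box-frame [208.  87.] 430 [ -69.2 -102.5] [12.  34.4] 6.0 ztop 84.0
red box-frame [350. 103.] 411 [  69.4 -102.3] [11.3 35. ] 6.4 ztop 84.1
10634 slope,z [9.80235085e-04 5.53437369e+01]
```

View pics/w15.png

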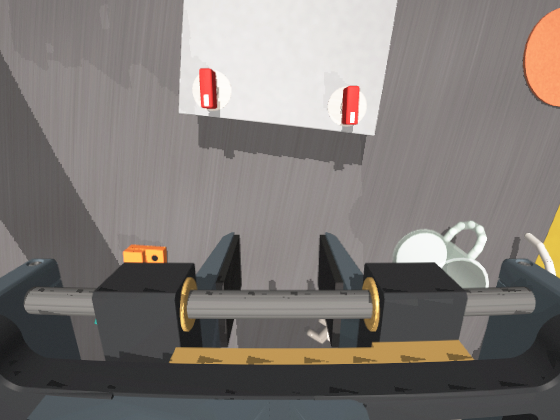

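View pics/t2.png

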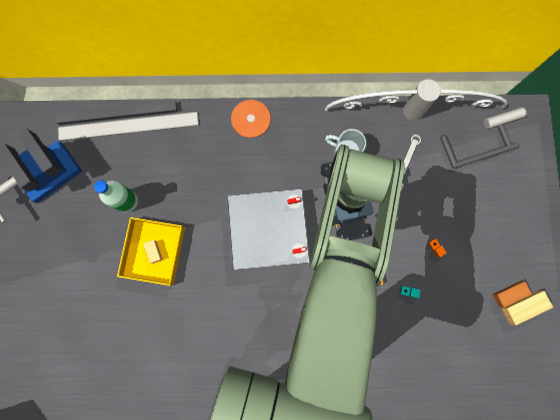

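```bash
python3 -c "
from h import *
print(env.job_done())"
```

```text
the job is handed in; nothing more can be done
None
```

The job is done and handed in at about 40 s of the 210 s allowed.

I moved the wooden block to the yellow tray and laid both steel jaws base down in the compartment. Only two jaws were present; I left the orange and turquoise look-alikes alone. Then I shut the cover, pushed each stud in about 9 mm at about 13 N, and turned it clockwise about 1.46 rad while holding it in.

**Last checks:**
- **Studs:** both bars stay turned about 84° and sit about 4 mm in, which means locked.
- **Cover:** it measures flat, with a slope of about 0.001 rad. I never saw a force peak for the catch click itself. The cover resisted about 20 N when I pressed it at shut height.
- **Block, mug and bottle:** the block lies in the tray, and the mug and bottle are standing in their places.
- **Arm:** it is clear of everything.

No check failed. The compartment contents were last seen just before the cover closed.

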